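# Turn a dental handpiece over in its cradle and hang it on the charger

### The job

Put the cordless handpiece with the teal tail away on its charger: lift it off the bench, rest it nose down in the sloped cradle and let go of it there, then take it again by its teal tail and lift it clear so that it hangs straight down from the gripper. Hang it upright by its steel collar in the empty fork of the charging stand, with the collar lying flat on both prongs behind the raised lips, and let go. Do not drop it, and leave the other handpiece and everything else on the bench where they are.

Things in the scene. Friction and masses are not known exactly. Their poses are not given: they have to be found in the camera images.
- handpiece: The teal-tailed cordless handpiece, straight and round, 187 mm long, 0.17 to 0.31 kg, loose. Origin on its axis at the nose-side face of the steel collar, x along the axis to the nose. In mm along x: collar -10 to 0 (octagon, 42 across flats); black sleeve, diameter 26, 0 to 72; metal taper 72 to 97; steel nose, diameter 15, 97 to 122. It balances about 14 mm to the nose side of the collar.
- nose (a point): Centre of the nose's flat end (x = 122 mm of the handpiece). On the bench the handpiece lies on a flat of its collar and on the nose's rim, sloping 6 degrees down to the nose with its origin 21 mm up; the nose points away from the robot, within about 45 degrees.
- tail_mid (a point): On the handpiece's axis in the middle of its teal tail (x = -35 mm of the handpiece). The tail is a plain cylinder, 28 mm in diameter, from x = -10 (the collar's back) to -60 mm; then follows a black end cap, 25 mm in diameter, to -65.
- cradle: The handpiece cradle, fixed to the bench: grey base plate 150 x 90 x 12 mm and two upturned rubber V-rests that carry a handpiece nose down at 50 degrees below level. Origin at the centre of the base's underside; x towards the side where the nose lies low, z up. About 80 mm of the handpiece is free between the rests, and all of it from the collar to the tail end; both rests are open upwards.
- cradle_seat (a point): Where the handpiece's origin is when it lies in the cradle, 133 mm above the bench. The upper V-rest (on a central post 24 mm thick, braced to the base) holds the sleeve from 4 to 18 mm below the collar; its arms reach up about as high as the handpiece's axis and 21 mm to either side.
- cradle_nose (a point): Where the nose's end is when the handpiece lies in the cradle, 40 mm above the bench; the line from cradle_seat to here is the axis of the lying handpiece. The lower V-rest holds the last 20 mm of the nose, and a rubber end stop stands 0.5 mm beyond it. The handpiece may slide down to it or stay by friction.
- stand: The white charging stand, fixed to the bench. Origin on its underside, z up. Base x -50 to 65, y -95 to 95 mm, 26 high; column x 20 to 50, y -27 to 27 mm, and on it a crossbar, y -80 to 80 mm, 165 to 185 high; level with its top two grey forks, 100 mm apart in y, both open towards -x of the stand. Handpieces hang in the forks nose down (63 mm above the bench) by their collars; nothing else stands higher than the fork lips.
- fork_free (a point): Seat point of the empty fork, 185 mm above the bench: the handpiece's origin belongs here. Two prongs, 9 mm thick and 14 wide, with a slot 31 mm wide between them, lie along the stand's x; the slot ends 15.5 mm behind this point (+x). At the prong tips, 27 to 35 mm in front of this point (-x), lips rise 4.5 mm above the prongs.
- fork_taken (a point): the same point of the other fork, 100 mm to the stand's +y side, in which the green-tailed handpiece hangs
- green_handpiece: an identical handpiece with a green tail, loose, hanging in the other fork of the stand; bystander, same frame as the teal one
- cast: a cream plaster jaw cast, 58 x 62 x 35 high, loose bystander; origin at the centre of its underside
- articulator: an aluminium articulator holding two plaster casts, about 105 x 85 x 135 high, loose bystander; origin at the centre of its underside
- mug: a white mug, 80 across and 95 high, with brushes and instruments standing in it to about 165 high, loose bystander; origin at the centre of its underside
- jar_white: a white powder jar, 50 across, 42 high, loose bystander; origin at the centre of its underside
- jar_red: a white powder jar with a dark red lid, 50 across, 42 high, loose bystander; origin at the centre of its underside
- dropper: a white dropper bottle with a teal nozzle, 42 across, 108 high, loose bystander; origin at the centre of its underside
- palette: a white ceramic mixing palette, 110 x 75 x 10 high, loose bystander; origin at the centre of its underside
There are look-alikes about, which are no part of the job. Leave any blue look-alike of the cradle alone.

How it is judged:
By the outcome, as a careful person would: the job done as asked, in the order asked, and still so for the second after the job is handed in, with the robot touching nothing.
It also fails if it takes over 67 s, if anything falls off the work surface, if the arm or the gripper's body presses on something with over 40 N, if the wrist force passes 120 N, or if a joint passes its speed limit or range.

### The arm

A 6-joint arm with a two-finger parallel gripper is mounted at the origin on the work surface. World frame = base frame: x ahead of the robot, y to its left, z up, the work surface at z = 0. Lengths are in m, angles in rad, forces in N, time in s.
With the tool pointing down it reaches from about 0.3 to 0.875 m from the base axis. Payload 6.4 kg.
Tool frame: the origin (TCP) lies between the finger pads; the fingertips stand 19 mm ahead of it and the grasp point (between the pads) is the TCP (ctrl.tips_ahead is the z of the fingertips in the tool frame, in m); z points along the fingers, y is the line along which they close (so a half turn about z gives the same grasp; the last joint's range is limited). The gripper opens to 85 mm and grips with 20 to 120 N. Pads are 22 mm wide; open, the fingers measure 114 mm over their backs; the gripper's body (76 mm by 85 mm) begins 54 mm behind the grasp point. The pads swing forward as they close: fully open they stand 13 mm farther back than shut.
Start: joints at [-1.357, 0.181, 1.607, -0, 1.354, -0.206], TCP at [0.234, -0.525, 0.25] pointing down, gripper open.
Joint ranges: [-2.99, 2.99], [-0.89, 2.07], [0.3, 2.58], [-1.14, 4.28], [0, 2.63], [-3.12, 3.12]. Speed limits (rad/s): [2.57, 2.57, 3.01, 3.14, 3.14, 3.14].

### API

Orientations are given as a unit quaternion [w, x, y, z].
In Python, from bench import readout, vision, ctrl gives the robot as it stands.
- The arm moves only by the tool play_rows, never from a script. Its arguments are lists of equal length, an entry for each row: "xyz": the shift along the tool's x, y, z in mm, a list of three; "rot": the turn, a rotation vector about the tool's x, y, z in rad, a list of three; "grip": the opening, from 0 (shut) to 1 (fully open). In form: {"xyz": [[x, y, z], ...], "rot": [[rx, ry, rz], ...], "grip": [grip, ...]}. A call has exactly 10 rows; each row is the pose to reach, as a shift and turn from the pose commanded when the call began, along the tool's axes at that moment; what a row does not reach only later rows make up. A row lasts 1/8 s, in which the tool goes at most 62.5 mm and 10.7 degrees, less where a joint would pass 70% of its speed; a pose out of reach is approached as far as the arm can. A call with a gripper value outside its range is refused whole. The fingers move at their own pace and stop on an object; the grip force is fixed at half the most. Time passes only in rows, so rows that repeat a pose let the fingers close, or fill a call up. It gives the time, the measured TCP pose, the force, the opening and the grip force at its end, in the units of the state.
- readout.get_obs(): the state, without advancing time (a new reading comes with each control period).
- vision.camera(name): name is "scene" or "top" or "wrist"; returns a dict with "color" (384x512x3 uint8, red, green, blue), "depth" (384x512 float32, m along the optical axis (not along the pixel's ray), 0 where there is no reading), "camera_matrix" (3x3 intrinsics, pixels), "k1" (the pictures are not rectified: a ray, as slopes to the right and down, at radius r is drawn at 1 + k1 r^2 times it, then the intrinsics apply), "extrinsics" (4x4, takes a point from camera to world coordinates); the wrist camera has in their place "hand_eye" (4x4, takes a point from camera to tool coordinates, whose origin is the TCP and whose axes are the flange's). Camera axes: x right, y down, z forward; pixel columns grow to the right and rows downward; lengths in m; the calibration is good to about 2 mm. A picture is of the moment at which its call begins: read the wrist's pose just before it.
- ctrl.hand_in(): hands the job in; it is judged then, once.
The state is a dict: "time_s": time; "q": joint angles; "dq": joint speeds; "joint_efforts": joint torques, N m; "eef_pos": TCP position; "eef_rot": TCP orientation; "wrist_force": force on the tool from outside, world axes, zero at the start; "torque": the same for the moment, N m; "opening": opening from 0.0 (shut) to 1.0 (fully open); "grasp_force": force on a finger pad.
Only numpy, scipy, OpenCV 4.12 (cv2) and the standard library are available. Lean on these libraries where they do the work, as an engineer would, in place of code of your own. Each camera call takes 0.05 s, during which the arm holds its last target. There are 200 camera calls.

## Working session

There is one attempt and no reset: what is moved stays moved. The work goes in short steps, Python scripts to look and compute and a tool call to move; the robot and the scene stay as the last step left them, time stands still between calls to the robot, and variables do not carry over. Pictures are saved under pics/ and viewed, at most 13 in all, crops included, and the job is handed in when it is done.

Besides the shell and the picture viewer there is one more tool, called after "Call:" as name(argument=value, ...), one argument or row to a line, values as JSON. play_rows: Moves the arm, as the interface text tells. Its arguments: {"type":"object","properties":{"xyz":{"type":"array","items":{"type":"array","items":{"type":"number"}}},"rot":{"type":"array","items":{"type":"array","items":{"type":"number"}}},"grip":{"type":"array","items":{"type":"number"}}},"required":["xyz","rot","grip"]}

```bash
mkdir -p pics; ls
cat > h.py <<'E'
import numpy as np, cv2
from bench import readout, vision, ctrl
from scipy.spatial.transform import Rotation as R
def Rq(q): return R.from_quat([q[1],q[2],q[3],q[0]])
def tool():
    o=readout.get_obs(); T=np.eye(4); T[:3,:3]=Rq(o['eef_rot']).as_matrix(); T[:3,3]=o['eef_pos']; return T,o
def cam(n):
    T,_=tool(); c=vision.camera(n)
    c['E']=np.array(c['extrinsics']) if 'extrinsics' in c else T@np.array(c['hand_eye'])
    return c
def rays(c,uv):
    K=np.array(c['camera_matrix']); k=c['k1']; uv=np.asarray(uv,float).reshape(-1,2)
    d=(uv-K[:2,2])/[K[0,0],K[1,1]]; s=d.copy()
    for _ in range(20): s=d/(1+k*(s**2).sum(1,keepdims=True))
    return np.c_[s,np.ones(len(s))]
def pts(c,uv):   # by depth
    uv=np.asarray(uv).reshape(-1,2).astype(int); z=c['depth'][uv[:,1],uv[:,0]]
    return (rays(c,uv)*z[:,None])@c['E'][:3,:3].T+c['E'][:3,3]
def plane(c,uv,z):
    d=rays(c,uv)@c['E'][:3,:3].T; o=c['E'][:3,3]
    return o+d*((z-o[2])/d[:,2])[:,None]
def save(c,f): cv2.imwrite('pics/'+f,c['color'][:,:,::-1])
E
python3 - <<'E'
from h import *
for n in ['top','scene']:
    c=cam(n); save(c,n+'.png'); print(n,c['camera_matrix'],c['k1'],c['E'])
    np.savez(n+'.npz',**{k:np.array(v) for k,v in c.items()})
print(readout.get_obs())
E
python3 -c "
import cv2,numpy as np
cv2.imwrite('pics/b.png',cv2.resize(cv2.imread('pics/top.png'),(800,600)))"
```

```text
pics
top [[349.71633455   0.         257.9656446 ]
 [  0.         349.71633455 188.61929828]
 [  0.           0.           1.        ]] -0.09576251209167112 [[ 0.01276026 -0.98160466  0.19049792  0.42080701]
 [-0.99990023 -0.01368073 -0.00351748 -0.01846612]
 [ 0.00605893 -0.19043403 -0.9816813   0.97872445]
 [ 0.          0.          0.          1.        ]]
scene [[407.24649713   0.         261.73638452]
 [  0.         407.24649713 193.51403575]
 [  0.           0.           1.        ]] -0.07150471862250463 [[-0.7357371   0.45513754 -0.50153837  1.09214075]
 [ 0.67725285  0.49924748 -0.54044475  0.54635608]
 [ 0.00441508 -0.73729355 -0.67555809  0.8311679 ]
 [ 0.          0.          0.          1.        ]]
{'time_s': 0.1, 'q': array([-1.35733621e+00,  1.81493830e-01,  1.60793618e+00, -4.28018704e-06,
        1.35380130e+00, -2.06299717e-01]), 'dq': array([-0.00075547, -0.00050798, -0.00198008, -0.00046084, -0.00136907,
       -0.00125603]), 'joint_efforts': array([-8.45852105e-05, -4.45876908e+01, -3.52239883e+01, -3.95478792e-04,
        4.12226625e-03,  1.30140063e-05]), 'eef_pos': array([ 0.23424663, -0.52459368,  0.24944538]), 'eef_rot': array([-8.19315203e-04,  9.78055515e-01,  2.08342836e-01, -5.02286640e-06]), 'wrist_force': array([-0.86249466,  0.08968103, -0.11521336]), 'torque': array([-0.00275961, -0.02663775,  0.04690835]), 'grasp_force': 0.0, 'opening': 1.0002086444165217}
```

View pics/b.png

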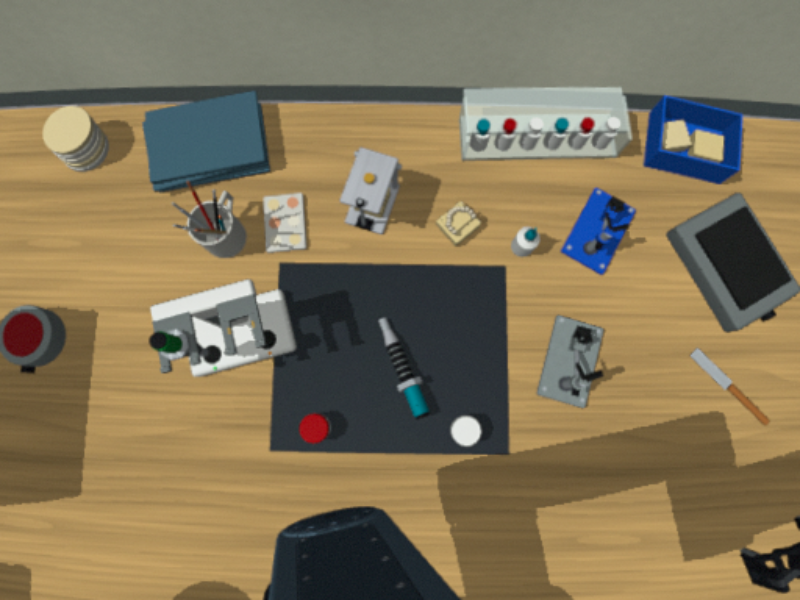

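View pics/scene.png

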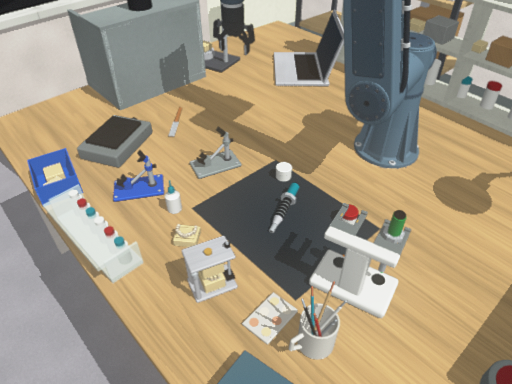

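Run:
```python
from h import *
t=cv2.imread('pics/top.png'); s=cv2.imread('pics/scene.png')
r=lambda im,x,y,w,h:cv2.resize(im[y:y+h,x:x+w],(400,300),interpolation=cv2.INTER_CUBIC)
a=np.vstack([np.hstack([r(t,330,190,80,60),r(s,180,120,80,60)]),np.hstack([r(t,90,170,110,82),r(s,305,195,120,90)])])
cv2.imwrite('pics/c1.png',a)
c=dict(np.load('top.npz'))
P=pts(c,np.stack(np.meshgrid(np.arange(512),np.arange(384)),-1)).reshape(384,512,3)
hsv=cv2.cvtColor(c['color'],cv2.COLOR_RGB2HSV)
# teal tail
m=(abs(hsv[...,0].astype(int)-92)<8)&(hsv[...,1]>140)&(hsv[...,2]>60); m[:235]=0; m[275:]=0; m[:,:240]=0;m[:,290:]=0
v,u=np.nonzero(m); print('teal',u.mean(),v.mean(),len(u),plane(c,[[u.mean(),v.mean()]],.03))
# heights >8mm on mat: handpiece
box=np.zeros((384,512),bool); box[200:270,235:280]=1
h=box&(P[...,2]>.008); p=P[h]; print('hp',p.mean(0)); d=np.linalg.svd(p[:,:2]-p[:,:2].mean(0))[2][0]; print(d,(p[:,:2]-p[:,:2].mean(0))@d@np.ones(1) if 0 else ((p[:,:2]-p[:,:2].mean(0))@d).min(),((p[:,:2]-p[:,:2].mean(0))@d).max(), p[:,2].max())
# cradle & stand height maps
for n,(x0,x1,y0,y1) in dict(cr=(338,396,195,265),st=(90,195,175,245)).items():
    q=P[y0:y1:3,x0:x1:3]; print(n); print('\n'.join(' '.join('%4d'%(z*1000) for z in row) for row in q[...,2]))
```

```text
teal 265.6938775510204 255.89285714285714 196 [[ 0.42198846 -0.04486508  0.03      ]]
hp [ 0.46835362 -0.0235922   0.05476342]
[-0.92344908 -0.38372099] -0.10492624188228508 0.08203640299939097 0.9787244523008706
cr
  -1   -1   -2    0   -1    3   -1   -5    0    0   -1   -1    0   -1   -1   -1    0    0    0    0
  -4   -1    0    0   -1    0    0   -1   -2    1   -1   -3    0    0    1   -4    0    0   -2   -2
   0    0    0    1   -3    2   -1   -2   -4    1    1   -3    0    1    3    0   -1   -1   -2   -1
  -1    0   -2   -1    0    0    9   14   10    8    0    0    0    1    1    0    0   -2   -3    1
   0    1   -4    0    0    0   12   11    8    9   14    9   14    1   -1    0   -3    0   -1    0
   0   -1    0    0    0   -3   11   13   12   11   37   41   42   13    9    9    0    1   -1   -1
  -1    0    0   -2    0    4   10   11   11    9   49   38   34   41   10   12   -3   -1    0   -2
  -3    0    0   -1    0    8   12   10    9   11   54   41   40   51    7    9   -1   -1    1    0
  -3    0   -4    0    0   12   12   12   12   16   43   46   52   52   12    9   -2
[... 5018 characters left out ...]

   0    0    2    0   -2  188  189   -2    1    1    0   25   25   24   27   25   27   22   23   20    8   -2    0    0    0    3   -2   -1    0    3   -1    0    0    1    0
   1    2   -1    0    1  183    0    0    0    1    2   25   25   24   20   10   -1    1    0    0    0   -2    0   -1    0    0    0    2    0    0    2    0   -1   -2    0
   0    0    0    0    0   -1    0    2    3    0    0   -2    0   -1    0    0    0    0    0    0  978    2    0    0    0    0    0    0   -3    0    0   -4    1    3    1
   2    0    0    0   -1    0    0    1    2   -1    0    0    0    0    2   -1    1   -3   -1    0    0    0   -1    1    0   -2    1    0    0   -1   -1    0    0    1    0
```

View pics/c1.png

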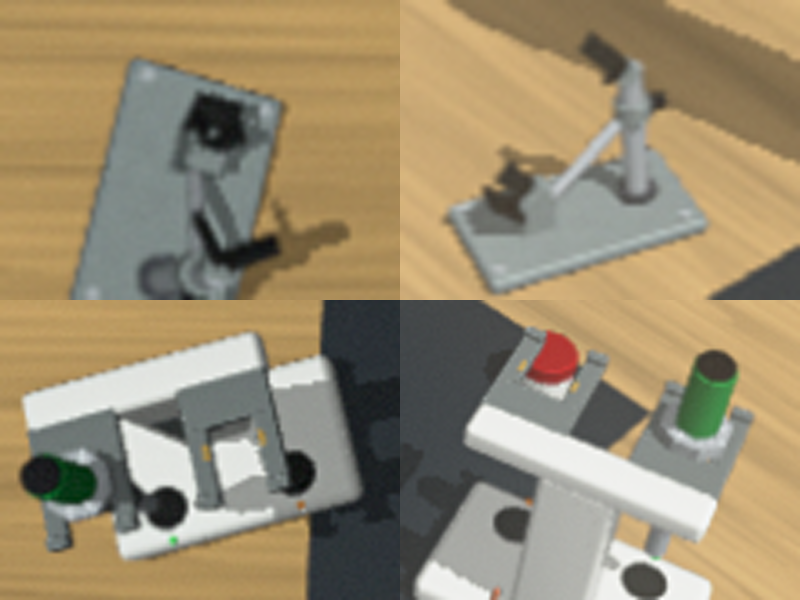

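```bash
cat >> h.py <<'E'
def cloud(c):
    return pts(c,np.stack(np.meshgrid(np.arange(512),np.arange(384)),-1).reshape(-1,2)).reshape(384,512,3)
def rect(p): # min-area rect in mm -> centre, size, corners
    r=cv2.minAreaRect((p[:,:2]*1000).astype(np.float32)); return r,cv2.boxPoints(r)
def pose(pos,z,x):  # tool pose: z dir, x dir approx
    z=np.array(z,float)/np.linalg.norm(z); x=np.array(x,float); x-=z*(x@z); x/=np.linalg.norm(x)
    T=np.eye(4); T[:3,:3]=np.c_[x,np.cross(z,x),z]; T[:3,3]=pos; return T
def move(T): # prints shift and turn to target
    C,o=tool(); D=np.linalg.inv(C)@T
    print('xyz',np.round(D[:3,3]*1000,1),'rot',np.round(R.from_matrix(D[:3,:3]).as_rotvec(),3))
E
python3 - <<'E'
from h import *
c=dict(np.load('top.npz')); P=cloud(c); Z=P[...,2]
def reg(x0,x1,y0,y1,zl,zh):
    m=np.zeros(Z.shape,np.uint8); m[y0:y1,x0:x1]=1; m&=((Z>zl)&(Z<zh)).astype(np.uint8); 
    n,l,s,_=cv2.connectedComponentsWithStats(m); return P[l==1+s[1:,4].argmax()]
print('cradle base',*rect(reg(338,396,195,265,.006,.017)))
p=reg(338,396,195,265,.02,.13)
print('cradle hi pts z>105', p[p[:,2]>.105].mean(0), 'low 30-56',p[(p[:,2]<.056)&(p[:,2]>.033)].mean(0))
st=reg(80,200,170,250,.172,.192)
print('stand top rect',*rect(st)); 
hsv=c['color'].astype(int); wh=(hsv.min(2)>185)
m=np.zeros(Z.shape,bool); m[170:250,80:200]=1; m&=wh&(Z>.175)&(Z<.19); print('crossbar',*rect(P[m]))
m2=np.zeros(Z.shape,bool); m2[170:250,80:200]=1; m2&=(~wh)&(Z>.178)&(Z<.192); np.save('fork.npy',P[m2])
hp=reg(235,282,198,270,.006,.06); print('hp',*rect(hp))
t=hp[:,:2]; print(hp[:,2].max())
E
python3 -c "
from h import *
c=cam('wrist');print(c['hand_eye'])"
```

```text
cradle base ((492.9543151855469, -322.876708984375), (90.4491958618164, 150.82528686523438), 73.63751220703125) [[ 407.8556  -345.0249 ]
 [ 552.57227 -387.5144 ]
 [ 578.05304 -300.72852]
 [ 433.33636 -258.239  ]]
cradle hi pts z>105 [ 0.46202174 -0.31441412  0.11864652] low 30-56 [ 0.51953895 -0.32858359  0.0430105 ]
stand top rect ((526.0674438476562, 270.04986572265625), (106.15888977050781, 159.5166473388672), 16.137842178344727) [[452.9108  331.912  ]
 [497.24832 178.68097]
 [599.2241  208.18774]
 [554.8866  361.41876]]
crossbar ((562.028076171875, 282.0096130371094), (27.179454803466797, 154.56243896484375), 16.439273834228516) [[527.1234  352.2857 ]
 [570.8644  204.04175]
 [596.93274 211.73352]
 [553.1918  359.97748]]
hp ((477.84857177734375, -17.04877471923828), (184.9345245361328, 40.86418151855469), 28.842191696166992) [[386.9953   -43.757347]
 [406.70813  -79.5524  ]
 [568.70184    9.659798]
 [548.989     45.45485 ]]
0.04655899915457895
[[ 1.21801801e-04 -9.58923664e-01 -2.83664225e-01  7.30515322e-02]
 [ 9.99999943e-01  2.78407973e-05  3.35271727e-04  2.22658156e-04]
 [-3.13602555e-04 -2.83664249e-01  9.58923613e-01 -1.23534835e-01]
 [ 0.00000000e+00  0.00000000e+00  0.00000000e+00  1.00000000e+00]]
```

Run:
```python
from h import *
a=np.radians(27); move(pose([.475,-.02,.22],[0,0,-1],[np.cos(a),np.sin(a),0]))
```

```text
xyz [ 425.5 -362.7   30.2] rot [-0.001 -0.    -0.051]
```

Call:
play_rows(
  xyz=[
    [40, -35, 3],
    [85, -72, 6],
    [130, -110, 9],
    [175, -149, 12],
    [220, -187, 15],
    [265, -226, 18],
    [310, -264, 21],
    [352, -300, 24],
    [392, -334, 27],
    [425, -363, 30],
  ],
  rot=[
    [0, 0, -0.005],
    [0, 0, -0.01],
    [0, 0, -0.015],
    [0, 0, -0.02],
    [0, 0, -0.025],
    [0, 0, -0.03],
    [0, 0, -0.035],
    [0, 0, -0.04],
    [0, 0, -0.045],
    [0, 0, -0.051],
  ],
  grip=[1, 1, 1, 1, 1, 1, 1, 1, 1, 1],
)

```text
time_s: 1.4
eef_pos: [0.4749, -0.0184, 0.2201]
eef_rot: [0.0, 0.972, 0.234, 0.0]
wrist_force: [0.5, -0.8, 0.5]
opening: 0.998
grasp_force: 0.0
```

Run:
```python
from h import *
c=cam('wrist'); save(c,'w1.png'); np.savez('w1.npz',**{k:np.array(v) for k,v in c.items()})
print(tool()[1]['eef_pos'],tool()[1]['q'])
P=cloud(c); Z=P[...,2]; ok=c['depth']>.05
hsv=cv2.cvtColor(c['color'],cv2.COLOR_RGB2HSV)
m=ok&(Z>.009)&(Z<.06)&(np.hypot(P[...,0]-.478,P[...,1]+.017)<.11)
n,l,s,_=cv2.connectedComponentsWithStats(m.astype(np.uint8)); print(s[1:][s[1:,4]>100])
p=P[l==1+s[1:,4].argmax()]; print(*rect(p))
t=m&(abs(hsv[...,0].astype(int)-92)<10)&(hsv[...,1]>120); print('teal',P[t].mean(0),t.sum(),*rect(P[t]))
```

```text
[ 0.47591969 -0.01462575  0.21983099] [-0.28279482 -0.01388062  1.88061014  0.00333281  1.27493469  0.81328969]
[[ 234   68   43  193 4837]]
((480.2430419921875, -17.965106964111328), (185.26678466796875, 41.49931335449219), 27.75568199157715) [[388.60474   -42.74246  ]
 [407.9311    -79.46692  ]
 [571.88135     6.8122444]
 [552.555      43.536705 ]]
teal [ 0.4232173  -0.04483758  0.03547906] 1241 ((421.5519104003906, -45.835853576660156), (52.14213943481445, 27.647581100463867), 23.633962631225586) [[392.1257   -43.62322 ]
 [403.20938  -68.95186 ]
 [450.97812  -48.04849 ]
 [439.89444  -22.719849]]
```

View pics/w1.png

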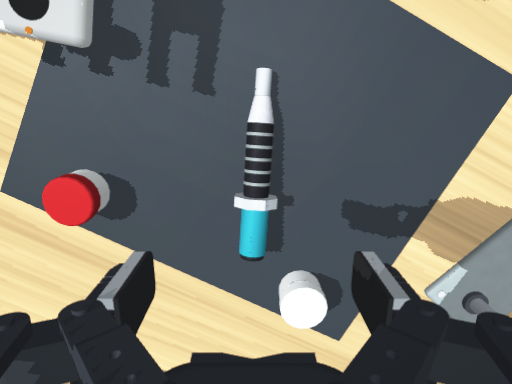

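```bash
cat > hp.py <<'E'
from h import *
def find(c,guess=(.478,-.017)):
    P=cloud(c); Z=P[...,2]; ok=c['depth']>.05
    m=ok&(Z>.007)&(Z<.06)&(np.hypot(P[...,0]-guess[0],P[...,1]-guess[1])<.11)
    n,l,s,_=cv2.connectedComponentsWithStats(m.astype(np.uint8)); m=l==1+s[1:,4].argmax()
    p=P[m][:,:2]; ctr=p.mean(0); d=np.linalg.svd(p-ctr)[2][0]; d*=np.sign(d[0])
    for _ in range(3):
        n=np.array([-d[1],d[0]]); s=(p-ctr)@d; y=(p-ctr)@n; xs=[];ys=[]
        for b in np.arange(s.min()+.004,s.max()-.004,.005):
            k=abs(s-b)<.0025
            if k.sum()>5: xs.append(b); ys.append((y[k].max()+y[k].min())/2)
        f=np.polyfit(xs,ys,1); ctr=ctr+n*f[1]; d=d+f[0]*n; d/=np.linalg.norm(d)
    s=(p-ctr)@d
    return ctr,d,s.min(),s.max()
E
python3 - <<'E'
from hp import *
c=cam('wrist'); T,o=tool(); print(o['eef_pos'])
ctr,d,a,b=find(c); print(ctr,d,a,b,np.degrees(np.arctan2(d[1],d[0])))
org=ctr+d*(b-.122*np.cos(np.radians(6))); print('origin by nose',org,'by tail',ctr+d*(a+.065*np.cos(.1)))
org=ctr+d*((a+b)/2-.0285*np.cos(.105))
ax=np.r_[d*np.cos(.105),-np.sin(.105)]; g=np.r_[org,.021]+.046*ax
t=np.radians(18); z=np.r_[d*np.sin(t),-np.cos(t)]
G=g-.0095*z; print('TCP',G, 'axis pt',g)
np.savez('plan.npz',org=org,d=d,G=G,z=z)
up=pose(G+np.array([0,0,.06]),z,np.r_[d,0]); move(up); move(pose(G,z,np.r_[d,0]))
E
```

```text
[ 0.47504176 -0.01678972  0.21976577]
[ 0.47801797 -0.02130358] [0.91739212 0.39798455] -0.08867541776174873 0.09683597200518315 23.452243556084873
origin by nose [ 0.45554581 -0.03105249] by tail [ 0.45600043 -0.03085526]
TCP [ 0.49503398 -0.01392167  0.02521391] axis pt [ 0.49772713 -0.01275332  0.01617887]
xyz [ 19.1   6.8 134.5] rot [-0.012  0.314  0.065]
xyz [ 19.    6.9 194.5] rot [-0.012  0.314  0.065]
```

Call:
play_rows(
  xyz=[
    [4, 2, 27],
    [8, 3, 54],
    [12, 4, 81],
    [16, 6, 108],
    [19, 7, 134],
    [19, 7, 134],
    [19, 7, 134],
    [19, 7, 134],
    [19, 7, 134],
    [19, 7, 134],
  ],
  rot=[
    [-0.002, 0.06, 0.013],
    [-0.005, 0.125, 0.026],
    [-0.007, 0.188, 0.039],
    [-0.01, 0.25, 0.052],
    [-0.012, 0.314, 0.065],
    [-0.012, 0.314, 0.065],
    [-0.012, 0.314, 0.065],
    [-0.012, 0.314, 0.065],
    [-0.012, 0.314, 0.065],
    [-0.012, 0.314, 0.065],
  ],
  grip=[1, 1, 1, 1, 1, 1, 1, 1, 1, 1],
)

```text
time_s: 2.75
eef_pos: [0.495, -0.018, 0.0868]
eef_rot: [-0.03, 0.967, 0.199, 0.154]
wrist_force: [-0.8, 0.7, 0.9]
opening: 0.998
grasp_force: 0.0
```

Run:
```python
from h import *
p=np.load('plan.npz'); T,o=tool(); print(o['eef_pos'],p['G'],o['q']); move(pose(p['G'],p['z'],np.r_[p['d'],0]))
```

```text
[ 0.49499676 -0.01797721  0.08681254] [ 0.49503398 -0.01392167  0.02521391] [-0.42031317  0.0835085   2.13353423  0.34350138  0.73551288  0.51056489]
xyz [-17.5  -3.9  59.1] rot [ 0.003 -0.001 -0.003]
```

Call:
play_rows(
  xyz=[
    [-5, -4, 16],
    [-9, -4, 32],
    [-14, -4, 48],
    [-17, -4, 57],
    [-17.5, -4, 59],
    [-17.5, -4, 59],
    [-17.5, -4, 59],
    [-17.5, -4, 59],
    [-17.5, -4, 59],
    [-17.5, -4, 59],
  ],
  rot=[
    [0, 0, 0],
    [0, 0, 0],
    [0, 0, 0],
    [0, 0, 0],
    [0, 0, 0],
    [0, 0, 0],
    [0, 0, 0],
    [0, 0, 0],
    [0, 0, 0],
    [0, 0, 0],
  ],
  grip=[1, 1, 1, 1, 1, 0.7, 0, 0, 0, 0],
)

```text
time_s: 4.0
eef_pos: [0.495, -0.014, 0.0254]
eef_rot: [-0.03, 0.967, 0.199, 0.154]
wrist_force: [-2.1, -1.0, 5.3]
opening: 0.278
grasp_force: 58.5
```

Call:
play_rows(
  xyz=[
    [0, 0, 0],
    [0, 0, 0],
    [0, 0, 0],
    [0, 0, 0],
    [0, 0, 0],
    [0, 0, 0],
    [0, 0, 0],
    [6, 0, -19],
    [12, 0, -38],
    [18, 0, -57],
  ],
  rot=[
    [0, 0, 0],
    [0, 0, 0],
    [0, 0, 0],
    [0, 0, 0],
    [0, 0, 0],
    [0, 0, 0],
    [0, 0, 0],
    [0, 0, 0],
    [0, 0, 0],
    [0, 0, 0],
  ],
  grip=[0, 0, 0, 0, 0, 0, 0, 0, 0, 0],
)

```text
time_s: 5.25
eef_pos: [0.4935, -0.0137, 0.0847]
eef_rot: [-0.031, 0.968, 0.199, 0.153]
wrist_force: [-0.2, 1.2, -2.9]
opening: 0.281
grasp_force: 59.2
```

```bash
cat >> h.py <<'E'
def inhand(T,ang,x=.046,off=.0095):
    """tool pose so that handpiece (in hand at angle 'ang' rad tool-z from axis-perp) ..."""
def cradlepose(seat,yaw,tilt,g=.046,off=.0095,dip=np.radians(50)):
    d=np.array([np.cos(yaw),np.sin(yaw)]); ax=np.r_[d*np.cos(dip),-np.sin(dip)]
    z=np.r_[d*np.sin(tilt),-np.cos(tilt)]
    return pose(np.array(seat)+g*ax-off*z,z,np.r_[d,0]),ax
E
python3 - <<'E'
from h import *
Tg,ax=cradlepose([.4556,-.312,.133],np.radians(-16.4),np.radians(-26)); print(Tg)
U=Tg.copy(); U[:3,3]=[.49,-.19,.27]; move(U)
E
```

```text
[[ 8.62225689e-01 -2.82341457e-01 -4.20535567e-01  4.87960304e-01]
 [-2.53766820e-01 -9.59313975e-01  1.23770348e-01 -3.21524155e-01]
 [-4.38371147e-01 -2.77555756e-17 -8.98794046e-01  1.06300499e-01]
 [ 0.00000000e+00  0.00000000e+00  0.00000000e+00  1.00000000e+00]]
xyz [ -12.1  160.9 -198.5] rot [ 0.051 -0.736  0.706]
```

Call:
play_rows(
  xyz=[
    [8, 0, -30],
    [12, 10, -65],
    [10, 28, -90],
    [6, 48, -115],
    [2, 70, -140],
    [-2, 93, -160],
    [-6, 116, -178],
    [-9, 138, -190],
    [-12, 161, -198],
    [-12, 161, -198],
  ],
  rot=[
    [0, 0, 0],
    [0.006, -0.092, 0.088],
    [0.013, -0.184, 0.176],
    [0.02, -0.276, 0.265],
    [0.026, -0.368, 0.353],
    [0.032, -0.46, 0.441],
    [0.038, -0.552, 0.53],
    [0.045, -0.644, 0.618],
    [0.051, -0.736, 0.706],
    [0.051, -0.736, 0.706],
  ],
  grip=[0, 0, 0, 0, 0, 0, 0, 0, 0, 0],
)

```text
time_s: 6.5
eef_pos: [0.4911, -0.1917, 0.2678]
eef_rot: [-0.033, 0.964, -0.14, -0.223]
wrist_force: [-0.4, 0.4, -3.2]
opening: 0.279
grasp_force: 59.3
```

Call:
play_rows(
  xyz=[
    [0, 0, 0],
    [0, 0, 0],
    [0, 0, 0],
    [0, 0, 0],
    [0, 0, 0],
    [0, 0, 0],
    [0, 0, 0],
    [0, 0, 0],
    [0, 0, 0],
    [0, 0, 0],
  ],
  rot=[
    [0, 0, 0],
    [0, 0, 0],
    [0, 0, 0],
    [0, 0, 0],
    [0, 0, 0],
    [0, 0, 0],
    [0, 0, 0],
    [0, 0, 0],
    [0, 0, 0],
    [0, 0, 0],
  ],
  grip=[0, 0, 0, 0, 0, 0, 0, 0, 0, 0],
)

```text
time_s: 7.75
eef_pos: [0.4907, -0.1902, 0.2694]
eef_rot: [-0.032, 0.965, -0.139, -0.222]
wrist_force: [0.5, -0.4, -2.4]
opening: 0.284
grasp_force: 59.3
```

Run:
```python
from h import *
T,o=tool(); print(o['eef_pos'],o['q'],o['opening']); print(T[:3,:3])
c=cam('wrist'); save(c,'w2.png'); np.savez('w2.npz',**{k:np.array(v) for k,v in c.items()})
```

```text
[ 0.49066589 -0.19019688  0.26941624] [-0.53353776  0.36892235  1.39572465 -0.11028435  1.81625563  1.32041989] 0.28374586806298396
[[ 8.62739730e-01 -2.82279457e-01 -4.19521711e-01]
 [-2.53680236e-01 -9.59332141e-01  1.23807032e-01]
 [-4.37408843e-01 -3.88878833e-04 -8.99262672e-01]]
```

View pics/w2.png

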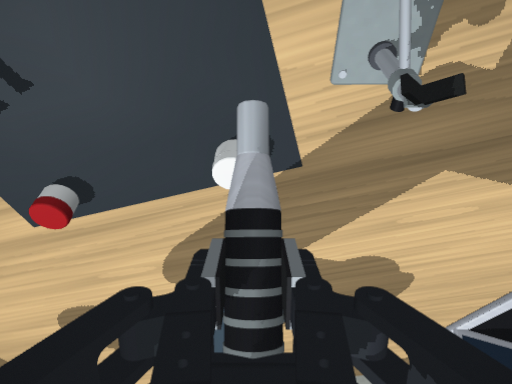

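Run:
```python
from h import *
c=dict(np.load('w2.npz')); P=cloud(c); ok=c['depth']>.05
Tt=np.eye(4); T,_=tool(); E=c['E']
col=c['color'].astype(int); dark=(col.max(2)<60)
m=np.zeros(ok.shape,bool); m[60:118,380:480]=1; m&=ok&dark&(P[...,2]>.09)
yaw=np.radians(-16.4); o=np.array([.493,-.323]); d=np.array([np.cos(yaw),np.sin(yaw)]); n=np.array([-d[1],d[0]])
p=P[m]; L=np.c_[(p[:,:2]-o)@d,(p[:,:2]-o)@n,p[:,2]]*1000
print(len(p)); dip=np.radians(50)
A=L[:,0]*np.cos(dip)-L[:,2]*np.sin(dip); B=L[:,0]*np.sin(dip)+L[:,2]*np.cos(dip)  # along axis, perp up
for y0 in range(-26,27,4):
    k=abs(L[:,1]-y0)<2
    if k.sum()>3: print(y0,k.sum(),'along',np.percentile(A[k],[2,50,98]).round(1),'perp',np.percentile(B[k],[2,50,98]).round(1))
# seat expected along
for sx in (-45,-40,-35): print(sx, sx*np.cos(dip)-133*np.sin(dip), sx*np.sin(dip)+133*np.cos(dip))
# in-hand
Q=(np.linalg.inv(T)@np.c_[P.reshape(-1,3),np.ones(P[...,0].size)].T).T[:,:3].reshape(P.shape)*1000
for r in range(104,345,16):
    k=ok[r,235:272]; q=Q[r,235:272][k]; i=q[:,2].argmin(); b=q[abs(q[:,2]-np.percentile(q[:,2],10))<2]; print(r,b.mean(0).round(1))
```

```text
1379
-22 8 along [-114.1 -108.  -102.9] perp [63.4 63.9 64.5]
-18 126 along [-115.3 -109.  -101.2] perp [60.5 65.2 66.9]
-14 188 along [-115.4 -109.2 -101.8] perp [57.6 62.1 65.1]
-10 192 along [-115.2 -109.2 -101.5] perp [53.  58.2 61.8]
-6 166 along [-115.2 -109.  -101.6] perp [48.5 54.2 57. ]
-2 179 along [-115.2 -109.3 -101.3] perp [44.9 50.2 53.6]
2 77 along [-115.3 -108.6 -101.5] perp [45.5 48.2 50.1]
6 70 along [-115.5 -111.7 -102.1] perp [45.2 51.5 54. ]
10 75 along [-115.4 -111.5 -101.7] perp [46.  55.2 58.1]
14 71 along [-115.2 -110.5 -102.3] perp [53.5 59.6 62. ]
18 79 along [-115.4 -111.  -101.6] perp [57.1 63.8 66. ]
22 148 along [-115.3 -108.6 -101.3] perp [61.6 64.4 66.5]
-45 -130.80935337071836 51.01875214795572
-40 -127.59541532228565 54.84897436355061
-35 -124.38147727385295 58.679196579145504
104 [69.3 -0.8 33.6]
120 [62.4 -0.8 30.2]
136 [55.6 -0.8 27.2]
152 [48.9 -0.8 24.6]
168 [42.8 -0.5 18.9]
184 [36.7 -0.3 14.9]
200 [30.8 -0.5 10.7]
216 [24.7 -0.5  7.7]
232 [18.9 -0.8  4.5]
248 [12.8 -0.6  2.1]
264 [ 7.2 -0.6 -1.1]
280 [ 0.9 -0.7 -2.9]
296 [-4.4 -0.3 -6.2]
312 [-10.4  -0.5  -8.2]
328 [-16.2   0.1 -10.5]
344 [-21.9   0.1 -12.8]
```

Run:
```python
from h import *
c=dict(np.load('top.npz')); P=cloud(c); col=c['color'].astype(int)
yaw=np.radians(-16.4); o=np.array([.493,-.323]); d=np.array([np.cos(yaw),np.sin(yaw)]); n=np.array([-d[1],d[0]]);dip=np.radians(50)
for (z0,z1) in ((.1,.14),(.025,.07)):
    m=np.zeros(P.shape[:2],bool); m[195:265,338:396]=1; m&=(col.max(2)<60)&(P[...,2]>z0)&(P[...,2]<z1)
    p=P[m]; L=np.c_[(p[:,:2]-o)@d,(p[:,:2]-o)@n,p[:,2]]*1000
    A=L[:,0]*np.cos(dip)-L[:,2]*np.sin(dip); B=L[:,0]*np.sin(dip)+L[:,2]*np.cos(dip)
    print(len(p),L.mean(0),np.percentile(A,[3,50,97]),np.percentile(B,[3,50,97]),np.percentile(L[:,1],[3,97]))
dv=np.r_[d,0]
seat=np.r_[o-.0272*d,.133]
Tg,ax=cradlepose(seat,yaw,np.radians(-26),g=.048,off=.0105)
np.savez('seat.npz',seat=seat,ax=ax,d=d)
perp=np.array([d[0]*np.sin(dip),d[1]*np.sin(dip),np.cos(dip)])
for s,h in ((-.004,.08),(-.004,.02),(-.004,.0)):
    U=Tg.copy(); U[:3,3]+=s*ax+h*perp; print(U[:3,3]); move(U)
```

```text
70 [-29.86063667  -1.34975527 121.45430095] [-117.4703911  -113.63633819 -104.90557191] [45.47303416 54.47861929 64.16895512] [-17.23147255  20.38462515]
92 [44.91106323  0.11207944 43.05673227] [-19.29956413   0.96443007   6.9165504 ] [53.6999384  61.92328859 70.4834116 ] [-12.44723933  15.36052786]
[ 0.5572444  -0.34190816  0.16015439]
xyz [143.7 126.8  51.5] rot [-0.    -0.001  0.   ]
[ 0.51315177 -0.32893099  0.12158713]
xyz [119.3 126.8 106.3] rot [-0.    -0.001  0.   ]
[ 0.49845423 -0.32460527  0.10873138]
xyz [111.1 126.8 124.5] rot [-0.    -0.001  0.   ]
```

Call:
play_rows(
  xyz=[
    [20, 25, 7],
    [40, 51, 14],
    [60, 76, 20],
    [81, 102, 27],
    [101, 127, 34],
    [110, 127, 52],
    [118, 127, 70],
    [127, 127, 88],
    [127, 127, 88],
    [127, 127, 88],
  ],
  rot=[
    [0, 0, 0],
    [0, 0, 0],
    [0, 0, 0],
    [0, 0, 0],
    [0, 0, 0],
    [0, 0, 0],
    [0, 0, 0],
    [0, 0, 0],
    [0, 0, 0],
    [0, 0, 0],
  ],
  grip=[0, 0, 0, 0, 0, 0, 0, 0, 0, 0],
)

```text
time_s: 9.05
eef_pos: [0.5278, -0.3331, 0.1353]
eef_rot: [-0.032, 0.965, -0.139, -0.222]
wrist_force: [-0.0, 0.4, -2.7]
opening: 0.28
grasp_force: 59.4
```

Run:
```python
from h import *
p=np.load('seat.npz'); T,o=tool(); print(o['eef_pos'],o['q'])
Tg,ax=cradlepose(p['seat'],np.radians(-16.4),np.radians(-26),g=.048,off=.0105); Tg[:3,3]-=.004*ax; move(Tg)
c=cam('wrist'); save(c,'w3.png')
```

```text
[ 0.52779549 -0.3331411   0.13530003] [-0.67274403  0.69629864  1.19782477 -0.16650862  1.6688015   1.20277042]
xyz [-15.9   0.1  37.2] rot [ 0.    -0.002  0.001]
```

View pics/w3.png

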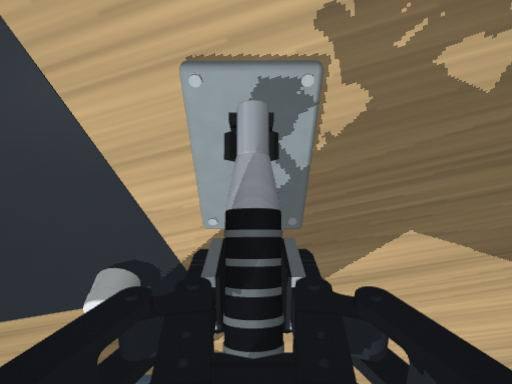

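Call:
play_rows(
  xyz=[
    [-3, 0, 8],
    [-6, 0, 16],
    [-9, 0, 23],
    [-12, 0, 29],
    [-14, 0, 33],
    [-15, 0, 35],
    [-16, 0, 36.5],
    [-16, 0, 36.5],
    [-16, 0, 36.5],
    [-16, 0, 36.5],
  ],
  rot=[
    [0, 0, 0],
    [0, 0, 0],
    [0, 0, 0],
    [0, 0, 0],
    [0, 0, 0],
    [0, 0, 0],
    [0, 0, 0],
    [0, 0, 0],
    [0, 0, 0],
    [0, 0, 0],
  ],
  grip=[0, 0, 0, 0, 0, 0, 0, 0, 0, 0],
)

```text
time_s: 10.35
eef_pos: [0.4995, -0.3251, 0.1096]
eef_rot: [-0.032, 0.965, -0.139, -0.221]
wrist_force: [5.5, 0.0, 1.0]
opening: 0.278
grasp_force: 59.9
```

Call:
play_rows(
  xyz=[
    [0, 0, 0],
    [0, 0, 0],
    [0, 0, 0],
    [0, 0, 0],
    [0, 0, 0],
    [0, 0, -10],
    [0, 0, -25],
    [0, 0, -45],
    [0, 0, -70],
    [0, 0, -100],
  ],
  rot=[
    [0, 0, 0],
    [0, 0, 0],
    [0, 0, 0],
    [0, 0, 0],
    [0, 0, 0],
    [0, 0, 0],
    [0, 0, 0],
    [0, 0, 0],
    [0, 0, 0],
    [0, 0, 0],
  ],
  grip=[0.32, 0.36, 0.45, 0.6, 0.7, 0.7, 0.7, 0.7, 0.8, 1],
)

```text
time_s: 11.6
eef_pos: [0.541, -0.3373, 0.2004]
eef_rot: [-0.032, 0.965, -0.139, -0.222]
wrist_force: [-0.4, -0.4, -0.3]
opening: 0.982
grasp_force: 0.0
```

Run:
```python
from h import *
c=cam('wrist'); T,o=tool(); print(o['eef_pos'],o['wrist_force'])
s=cam('scene'); a=cv2.resize(s['color'][110:200,160:280,::-1],(400,300)); b=cv2.resize(c['color'][...,::-1],(400,300)); cv2.imwrite('pics/r1.png',np.hstack([a,b]))
np.savez('w4.npz',**{k:np.array(v) for k,v in c.items()})
```

```text
[ 0.54342663 -0.33864667  0.20498356] [0.64071549 0.29424693 3.13975439]
```

View pics/r1.png

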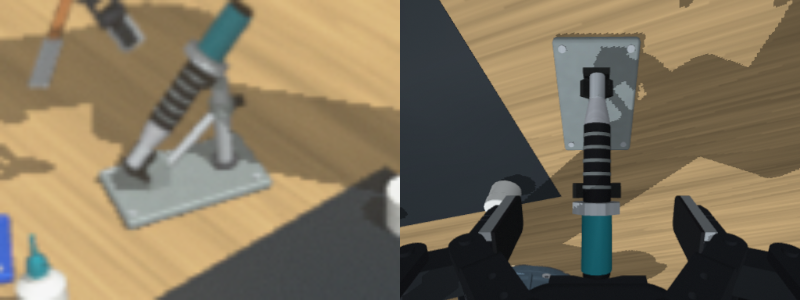

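Run:
```python
from h import *
p=np.load('seat.npz'); ax=p['ax'];d=p['d']
W=pose([.39,-.292,.30],ax,np.r_[d,1]); move(W)
```

```text
xyz [-185.9   -1.4  -18.2] rot [3.000e-03 1.143e+00 1.000e-03]
```

Call:
play_rows(
  xyz=[
    [-14, 0, -30],
    [-34, 0, -60],
    [-55, 0, -75],
    [-77, 0, -80],
    [-100, 0, -76],
    [-122, -1, -66],
    [-143, -1, -52],
    [-163, -1, -36],
    [-186, -1, -18],
    [-186, -1, -18],
  ],
  rot=[
    [0, 0, 0],
    [0, 0.1, 0],
    [0, 0.25, 0],
    [0, 0.4, 0],
    [0, 0.55, 0],
    [0, 0.7, 0],
    [0, 0.85, 0],
    [0, 1.0, 0],
    [0, 1.143, 0],
    [0, 1.143, 0],
  ],
  grip=[1, 1, 1, 1, 1, 1, 1, 1, 1, 1],
)

```text
time_s: 12.95
eef_pos: [0.3843, -0.2892, 0.2919]
eef_rot: [0.047, 0.931, -0.138, 0.334]
wrist_force: [-0.4, -0.4, 0.7]
opening: 1.002
grasp_force: 0.0
```

Call:
play_rows(
  xyz=[
    [0, 0, 0],
    [0, 0, 0],
    [0, 0, 0],
    [0, 0, 0],
    [0, 0, 0],
    [0, 0, 0],
    [0, 0, 0],
    [0, 0, 0],
    [0, 0, 0],
    [0, 0, 0],
  ],
  rot=[
    [0, 0, 0],
    [0, 0, 0],
    [0, 0, 0],
    [0, 0, 0],
    [0, 0, 0],
    [0, 0, 0],
    [0, 0, 0],
    [0, 0, 0],
    [0, 0, 0],
    [0, 0, 0],
  ],
  grip=[1, 1, 1, 1, 1, 1, 1, 1, 1, 1],
)

```text
time_s: 14.2
eef_pos: [0.3876, -0.2913, 0.2964]
eef_rot: [0.048, 0.931, -0.134, 0.335]
wrist_force: [0.0, -0.3, 0.4]
opening: 0.994
grasp_force: 0.0
```

Run:
```python
from h import *
p=np.load('seat.npz'); ax=p['ax'];d=p['d']; n=np.array([-d[1],d[0],0]); up=np.cross(ax,n)*1; 
T,o=tool(); print(o['eef_pos'],o['q'],T[:3,2],ax,up)
c=cam('wrist'); save(c,'w5.png'); P=cloud(c); ok=c['depth']>.05
hsv=cv2.cvtColor(c['color'],cv2.COLOR_RGB2HSV)
q=(P-p['seat'])*1000; A=q@ax; Y=q@n; B=q@up
t=ok&(abs(hsv[...,0].astype(int)-92)<10)&(hsv[...,1]>120)&(abs(Y)<40)&(abs(A)<90)
print('teal n',t.sum(),'along',np.percentile(A[t],[1,99]))
for a in range(-60,-8,8):
    k=t&(abs(A-a)<4); 
    if k.sum()>5: print(a,k.sum(),'Y',np.percentile(Y[k],[1,50,99]).round(1),'Bmin/max',np.percentile(B[k],[2,98]).round(1))
k=ok&(abs(Y)<30)&(A>-5)&(A<125)&(abs(B)<30)
for a in range(-4,125,8):
    j=k&(abs(A-a)<4)
    if j.sum()>5: print(a,j.sum(),'Y',np.percentile(Y[j],[1,50,99]).round(1),'B',np.percentile(B[j],[2,98]).round(1))
```

```text
[ 0.3876254  -0.29127437  0.2963615 ] [-1.24544495 -0.47639209  2.22510743  0.64424441  1.05165101  0.38139162] [ 0.61091677 -0.1795913  -0.7710562 ] [ 0.61663514 -0.18148559 -0.76604444] [ 0.73487714 -0.2162861   0.64278761]
teal n 756 along [-63.50067953 -13.91319168]
-60 220 Y [-11.6   1.8  14.5] Bmin/max [-2.6 14.3]
-52 119 Y [-11.1   1.   13.7] Bmin/max [ 6.1 14.6]
-44 109 Y [-11.2   1.   13.4] Bmin/max [ 6.9 14.6]
-36 99 Y [-11.    1.9  13.7] Bmin/max [ 6.8 14.7]
-28 89 Y [-11.1   1.   13.4] Bmin/max [ 6.3 14.9]
-20 86 Y [-10.8   1.   13.5] Bmin/max [ 7.3 14.9]
-12 32 Y [-11.5  -1.2  12.6] Bmin/max [ 5.1 14.7]
-4 70 Y [-18.1   2.   22.2] B [ 9.8 22.4]
4 12 Y [-20.5  -2.3  17. ] B [-1.4 22.4]
28 13 Y [-1.9  2.1  6.1] B [13.3 14.4]
36 41 Y [-8.7  2.1 10.1] B [10.3 14.6]
44 35 Y [-9.4  1.  11.5] B [ 8.1 14.4]
52 48 Y [-11.    0.5  13.1] B [ 4.8 14.5]
60 55 Y [-11.4   1.   14.6] B [ 2.4 14.8]
68 29 Y [-10.1   2.2  13.4] B [ 6.2 14.2]
76 11 Y [-6.9  1.   9. ] B [10.7 14. ]
100 37 Y [-13.5  -0.2  17.4] B [-2.4  9.1]
108 33 Y [-12.5   3.6  17.2] B [0.4 9.4]
116 31 Y [-12.7   2.3  17.4] B [0.2 9.1]
124 67 Y [-10.7   6.2  14.1] B [-0.6  8.6]
```

View pics/w5.png

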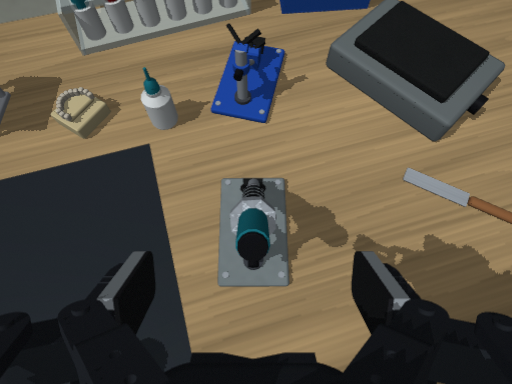

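Run:
```python
from h import *
p=np.load('seat.npz'); ax=p['ax'];d=p['d']; n=np.array([-d[1],d[0],0]); up=np.cross(ax,n)
org=p['seat']-.0035*ax+.0012*n+.0007*up; np.savez('seat2.npz',org=org,ax=ax,d=d)
for a in (-.12,-.035): move(pose(org+a*ax,ax,np.r_[d,1]))
```

```text
xyz [-40.4  -0.5  55.2] rot [-0.     0.008 -0.   ]
xyz [-39.8  -0.5 140.2] rot [-0.     0.008 -0.   ]
```

Call:
play_rows(
  xyz=[
    [-14, 0, 18],
    [-28, 0, 37],
    [-40, -0.5, 55],
    [-40, -0.5, 75],
    [-40, -0.5, 100],
    [-40, -0.5, 122],
    [-40, -0.5, 136],
    [-40, -0.5, 140],
    [-40, -0.5, 140],
    [-40, -0.5, 140],
  ],
  rot=[
    [0, 0.003, 0],
    [0, 0.005, 0],
    [0, 0.008, 0],
    [0, 0.008, 0],
    [0, 0.008, 0],
    [0, 0.008, 0],
    [0, 0.008, 0],
    [0, 0.008, 0],
    [0, 0.008, 0],
    [0, 0.008, 0],
  ],
  grip=[1, 1, 1, 1, 1, 1, 1, 1, 1, 1],
)

```text
time_s: 15.5
eef_pos: [0.4437, -0.3074, 0.1635]
eef_rot: [0.049, 0.93, -0.134, 0.339]
wrist_force: [2.4, 0.2, -0.3]
opening: 0.998
grasp_force: 0.0
```

Run:
```python
from h import *
p=np.load('seat2.npz'); T,o=tool(); print(o['eef_pos'],o['wrist_force'],o['q']); move(pose(p['org']-.035*p['ax'],p['ax'],np.r_[p['d'],1]))
```

```text
[ 0.44367522 -0.30742829  0.16349281] [ 2.43746996  0.24960767 -0.29880792] [-1.10591456 -0.08780726  2.24739438  0.87486767  0.65917051  0.1261782 ]
xyz [-0.1 -0.2  0.6] rot [ 0.    -0.001  0.   ]
```

Call:
play_rows(
  xyz=[
    [0, 0, 0],
    [0, 0, 0],
    [0, 0, 0],
    [0, 0, 0],
    [0, 0, 0],
    [0, 0, 0],
    [0, 0, 0],
    [0, 0, 0],
    [2, 0, -2],
    [8, 0, -10],
  ],
  rot=[
    [0, 0, 0],
    [0, 0, 0],
    [0, 0, 0],
    [0, 0, 0],
    [0, 0, 0],
    [0, 0, 0],
    [0, 0, 0],
    [0, 0, 0],
    [0, 0, 0],
    [0, 0, 0],
  ],
  grip=[0, 0, 0, 0, 0, 0, 0, 0, 0, 0],
)

```text
time_s: 16.75
eef_pos: [0.443, -0.3063, 0.175]
eef_rot: [0.048, 0.93, -0.134, 0.338]
wrist_force: [-0.3, -0.1, -2.6]
opening: 0.313
grasp_force: 59.0
```

Run:
```python
from h import *
p=np.load('seat2.npz'); move(pose([.44,-.28,.385],[0,0,-1],np.r_[p['d'],0]))
```

```text
xyz [ 126.8  -24.8 -167.7] rot [-0.002 -0.696 -0.   ]
```

Call:
play_rows(
  xyz=[
    [12, 0, -15],
    [27, 0, -33],
    [43, -2, -52],
    [58, -5, -72],
    [73, -9, -92],
    [88, -13, -112],
    [102, -18, -133],
    [116, -22, -152],
    [127, -25, -168],
    [127, -25, -168],
  ],
  rot=[
    [0, 0, 0],
    [0, 0, 0],
    [0, -0.05, 0],
    [0, -0.15, 0],
    [0, -0.26, 0],
    [0, -0.37, 0],
    [0, -0.48, 0],
    [0, -0.59, 0],
    [0, -0.696, 0],
    [0, -0.696, 0],
  ],
  grip=[0, 0, 0, 0, 0, 0, 0, 0, 0, 0],
)

```text
time_s: 18.0
eef_pos: [0.4415, -0.2805, 0.3875]
eef_rot: [0.001, 0.99, -0.142, 0.002]
wrist_force: [0.7, 0.2, -2.2]
opening: 0.317
grasp_force: 59.2
```

Run:
```python
from h import *
a=np.radians(16.3); x=[np.cos(a),np.sin(a),0]
# stage: in front of/beside the fork for a look, stand -y side
move(pose([.44,.13,.385],[0,0,-1],x)); print(tool()[1]['eef_pos'],tool()[1]['q'])
```

```text
xyz [-117.  -393.5    1.4] rot [ 0.003 -0.005 -0.57 ]
[ 0.44149584 -0.28051253  0.38750024] [-7.94010575e-01 -2.18161529e-02  1.55114871e+00  1.41831971e-03
  1.60727546e+00  1.06226966e+00]
```

Call:
play_rows(
  xyz=[
    [-10, -34, 0],
    [-24, -80, 0],
    [-37, -125, 0],
    [-51, -170, 0],
    [-64, -215, 0],
    [-77, -260, 0],
    [-91, -305, 1],
    [-104, -350, 1],
    [-117, -393, 1],
    [-117, -393, 1],
  ],
  rot=[
    [0, 0, -0.05],
    [0, 0, -0.11],
    [0, 0, -0.18],
    [0, 0, -0.24],
    [0, 0, -0.31],
    [0, 0, -0.37],
    [0, 0, -0.44],
    [0, 0, -0.5],
    [0.003, -0.005, -0.57],
    [0.003, -0.005, -0.57],
  ],
  grip=[0, 0, 0, 0, 0, 0, 0, 0, 0, 0],
)

```text
time_s: 19.25
eef_pos: [0.4377, 0.1321, 0.3838]
eef_rot: [-0.002, 0.99, 0.144, -0.001]
wrist_force: [0.3, 0.2, -2.1]
opening: 0.312
grasp_force: 59.9
```

Call:
play_rows(
  xyz=[
    [0, 0, 0],
    [0, 0, 0],
    [0, 0, 0],
    [0, 0, 0],
    [0, 0, 0],
    [0, 0, 0],
    [0, 0, 0],
    [0, 0, 0],
    [0, 0, 0],
    [0, 0, 0],
  ],
  rot=[
    [0, 0, 0],
    [0, 0, 0],
    [0, 0, 0],
    [0, 0, 0],
    [0, 0, 0],
    [0, 0, 0],
    [0, 0, 0],
    [0, 0, 0],
    [0, 0, 0],
    [0, 0, 0],
  ],
  grip=[0, 0, 0, 0, 0, 0, 0, 0, 0, 0],
)

```text
time_s: 20.5
eef_pos: [0.4389, 0.1299, 0.3849]
eef_rot: [-0.002, 0.99, 0.141, -0.001]
wrist_force: [0.2, -0.7, -1.7]
opening: 0.316
grasp_force: 59.9
```

Run:
```python
from h import *
T,o=tool(); print(o['eef_pos'],o['q'],T[:3,2],o['opening'])
c=cam('wrist'); save(c,'w6.png'); np.savez('w6.npz',T=T,**{k:np.array(v) for k,v in c.items()})
```

```text
[0.43887688 0.12993125 0.38491154] [ 0.02566786 -0.17248641  1.69445883  0.00275343  1.62223213  1.3126984 ] [-0.0026818   0.00268184 -0.99999281] 0.3158175365433166
```

View pics/w6.png

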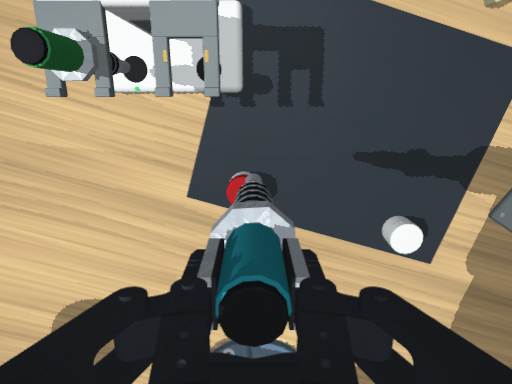

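Run:
```python
from h import *
c=dict(np.load('w6.npz')); P=cloud(c); ok=c['depth']>.05; T=c['T']
m=np.zeros(ok.shape,bool); m[0:100,145:225]=1; m&=ok&(P[...,2]>.178)&(P[...,2]<.1935)
a=np.radians(16.3)
for _ in range(2):
    d=np.array([np.cos(a),np.sin(a)]); n=np.array([-d[1],d[0]]); o=np.array([.5228,.217])
    S=(P[...,:2]-o)@d*1000; Y=(P[...,:2]-o)@n*1000
    # inner/outer edges per x slice
    xs=[];ed=[]
    for x in range(-32,-4,3):
        k=m&(abs(S-x)<1.5); y=np.sort(Y[k]); 
        if len(y)<20: continue
        g=np.diff(y).argmax(); row=[y[0],y[g],y[g+1],y[-1]]; xs.append(x); ed.append(row)
    ed=np.array(ed); f=np.polyfit(xs,ed.mean(1),1); print('slope',f, 'median edges',np.median(ed,0)); a+=f[0]; print(np.degrees(a))
for nm,k in (('prongR',m&(Y<-14)&(Y>-32)),('prongL',m&(Y>14)&(Y<32))): print(nm,'x',np.percentile(S[k],[0,.5,1,5]),'z',np.median(P[k][:,2]), 'lip x',np.percentile(S[k&(P[...,2]>.1875)],[5,50,95]))
k=m&(abs(Y)<10); print('slot end x',np.percentile(S[k],[0,1,3]))
# in hand, tool frame
Q=((P.reshape(-1,3)-T[:3,3])@T[:3,:3]).reshape(P.shape)*1000
hsv=cv2.cvtColor(c['color'],cv2.COLOR_RGB2HSV); col=c['color'].astype(int)
t=ok&(abs(hsv[...,0].astype(int)-92)<10)&(hsv[...,1]>120); t[:200]=0
for z in range(-24,26,6):
    k=t&(abs(Q[...,2]-z)<3)
    if k.sum()>5: q=Q[k]; print('teal z',z,k.sum(),'xmax',np.percentile(q[:,0],98).round(1),'y',np.percentile(q[:,1],[1,99]).round(1))
k=ok&(abs(Q[...,0])<40)&(abs(Q[...,1])<30)&(Q[...,2]>20)&(Q[...,2]<160)
for z in range(22,160,8):
    j=k&(abs(Q[...,2]-z)<4)
    if j.sum()>5: q=Q[j]; print('z',z,j.sum(),'xmax',np.percentile(q[:,0],[50,98]).round(1),'y',np.percentile(q[:,1],[1,99]).round(1))
```

```text
slope [0.00345758 1.11044649] median edges [-28.18388312 -14.79949478  16.63893918  30.5137311 ]
16.498104979651703
slope [-0.00108244  1.07166093] median edges [-28.12096888 -14.72067235  16.68502862  30.39808999]
16.436085921552365
prongR x [-32.7741777  -32.75013982 -31.89406952 -28.40588467] z 0.18493749258643571 lip x [-32.75082313 -29.25197176 -25.77541073]
prongL x [-32.63917666 -32.59538555 -31.74294182 -29.06759672] z 0.18492401900465427 lip x [-32.5947171  -29.09544356 -25.62682261]
slot end x [17.23906847 17.43083443 17.55988886]
teal z -24 285 xmax 14.0 y [-13.   12.9]
teal z -18 1003 xmax 14.2 y [-13.4  13.8]
teal z -12 521 xmax 14.3 y [-13.1  13.3]
teal z -6 464 xmax 14.3 y [-13.   13.4]
teal z 0 406 xmax 14.4 y [-13.1  13.3]
teal z 6 351 xmax 14.5 y [-13.   13.3]
teal z 12 322 xmax 14.4 y [-13.2  13.3]
teal z 18 272 xmax 14.4 y [-12.4  12.3]
teal z 24 226 xmax 14.5 y [-12.2  12.3]
z 22 253 xmax [12.8 14.5] y [-13.   12.5]
z 30 1789 xmax [14.5 21.8] y [-20.1  19.9]
z 38 235 xmax [20.8 22.2] y [-21.1  19.6]
z 62 13 xmax [13.9 14.2] y [-4.5  1.9]
z 70 72 xmax [13.2 13.9] y [-7.4  7.2]
z 78 104 xmax [13.1 14.3] y [-9.3  9.7]
z 86 157 xmax [12.4 14.3] y [-11.6  12.1]
z 94 77 xmax [12.5 14. ] y [-12.3  12. ]
z 102 106 xmax [12.6 14.4] y [-12.3  12.1]
z 110 68 xmax [12.3 14. ] y [-11.6  11.8]
z 118 9 xmax [12.  13.2] y [-6.2  6.8]
z 126 7 xmax [11.3 11.8] y [-4.3  3.9]
z 142 30 xmax [8.1 8.9] y [-6.1  5.7]
z 150 38 xmax [8.1 9.1] y [-6.5  7. ]
z 158 25 xmax [7.7 9.1] y [-6.6  7. ]
```

Run:
```python
from h import *
a=np.radians(16.43); d=np.array([np.cos(a),np.sin(a)]); n=np.array([-d[1],d[0]])
f=np.array([.5228,.217])+.0019*d+.00107*n; t=f-.0008*d; print(f); np.savez('fork.npz',f=f,t=t,d=d)
move(pose(np.r_[t,.385],[0,0,-1],np.r_[d,0]))
```

```text
[0.52431977 0.21856371]
xyz [ 1.061e+02 -6.120e+01 -1.000e-01] rot [-0.003  0.002 -0.003]
```

Call:
play_rows(
  xyz=[
    [15, -9, 0],
    [35, -20, 0],
    [55, -32, 0],
    [75, -43, 0],
    [92, -53, 0],
    [103, -59, 0],
    [106, -61, 0],
    [106, -61, 0],
    [106, -61, 0],
    [106, -61, 0],
  ],
  rot=[
    [0, 0, 0],
    [0, 0, 0],
    [0, 0, 0],
    [-0.001, 0.001, -0.001],
    [-0.002, 0.002, -0.002],
    [-0.003, 0.002, -0.003],
    [-0.003, 0.002, -0.003],
    [-0.003, 0.002, -0.003],
    [-0.003, 0.002, -0.003],
    [-0.003, 0.002, -0.003],
  ],
  grip=[0, 0, 0, 0, 0, 0, 0, 0, 0, 0],
)

```text
time_s: 21.8
eef_pos: [0.5234, 0.2178, 0.3852]
eef_rot: [-0.0, 0.99, 0.143, 0.0]
wrist_force: [0.1, 0.2, -1.8]
opening: 0.311
grasp_force: 59.9
```

Run:
```python
from h import *
p=np.load('fork.npz'); T,o=tool(); print(o['eef_pos'],o['q']); move(pose(np.r_[p['t'],.23],[0,0,-1],np.r_[p['d'],0]))
c=cam('wrist'); s=cam('scene'); a=cv2.resize(c['color'][...,::-1],(400,300)); b=cv2.resize(s['color'][150:285,290:470,::-1],(400,300)); cv2.imwrite('pics/f1.png',np.hstack([a,b]))
```

```text
[0.52341295 0.21782244 0.38521085] [1.84868120e-01 8.42034786e-02 1.44674661e+00 3.29383904e-04
 1.61003648e+00 1.46932709e+00]
xyz [  0.2  -0.4 155.2] rot [-0.    -0.001 -0.   ]
```

View pics/f1.png

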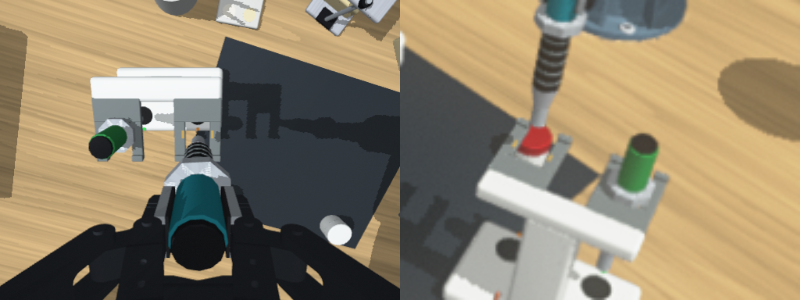

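Call:
play_rows(
  xyz=[
    [0, 0, 15],
    [0, 0, 35],
    [0, 0, 58],
    [0, 0, 80],
    [0, 0, 102],
    [0, 0, 122],
    [0, 0, 138],
    [0, 0, 148],
    [0, 0, 148],
    [0, 0, 148],
  ],
  rot=[
    [0, 0, 0],
    [0, 0, 0],
    [0, 0, 0],
    [0, 0, 0],
    [0, 0, 0],
    [0, 0, 0],
    [0, 0, 0],
    [0, 0, 0],
    [0, 0, 0],
    [0, 0, 0],
  ],
  grip=[0, 0, 0, 0, 0, 0, 0, 0, 0, 0],
)

```text
time_s: 23.15
eef_pos: [0.5241, 0.2183, 0.2377]
eef_rot: [-0.0, 0.99, 0.143, 0.001]
wrist_force: [-0.7, -0.9, -1.6]
opening: 0.313
grasp_force: 59.9
```

Run:
```python
from h import *
p=np.load('fork.npz'); T,o=tool(); print(o['eef_pos'],o['wrist_force'],o['torque']); move(pose(np.r_[p['t'],.22],[0,0,-1],np.r_[p['d'],0]))
c=cam('scene'); w=cam('wrist'); b=cv2.resize(c['color'][170:260,310:430,::-1],(400,300),interpolation=cv2.INTER_CUBIC); a=cv2.resize(w['color'][60:252,128:384,::-1],(400,300)); cv2.imwrite('pics/f2.png',np.hstack([a,b]))
P=cloud(w); ok=w['depth']>.05; Q=((P.reshape(-1,3)-T[:3,3])@T[:3,:3]).reshape(P.shape)*1000
k=ok&(abs(P[...,2]-.185)<.008)
for y0,y1 in ((-32,-14),(14,32)):
    j=k&(Q[...,1]>y0)&(Q[...,1]<y1)&(Q[...,0]>22)&(Q[...,0]<40); print(j.sum(),Q[j].mean(0),np.percentile(P[j][:,2],[5,50,95]),np.percentile(Q[j][:,1],[2,98]))
```

```text
[0.52406797 0.21828443 0.23771096] [-0.66102542 -0.88575612 -1.58810387] [ 0.04299718 -0.01913137  0.01174863]
xyz [-0.5 -0.2 17.7] rot [-0.    -0.002  0.   ]
925 [ 31.09036331 -21.76810753  52.89470117] [0.18378578 0.18488806 0.1859136 ] [-29.26001472 -14.37228807]
882 [31.16575696 21.45302813 52.87241989] [0.1838164  0.18488708 0.18590958] [14.29261079 28.68008514]
```

View pics/f2.png

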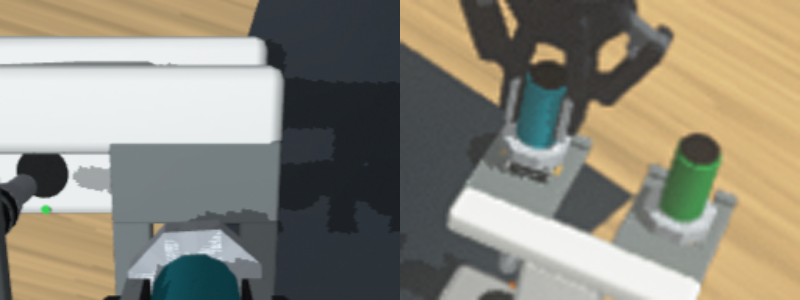

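Call:
play_rows(
  xyz=[
    [0, 0, 3],
    [0, 0, 6],
    [-0.5, 0, 9],
    [-0.5, 0, 11],
    [-0.5, 0, 13],
    [-0.5, 0, 14],
    [-0.5, 0, 15],
    [-0.5, 0, 15],
    [-0.5, 0, 15],
    [-0.5, 0, 15],
  ],
  rot=[
    [0, 0, 0],
    [0, 0, 0],
    [0, 0, 0],
    [0, 0, 0],
    [0, 0, 0],
    [0, 0, 0],
    [0, 0, 0],
    [0, 0, 0],
    [0, 0, 0],
    [0, 0, 0],
  ],
  grip=[0, 0, 0, 0, 0, 0, 0, 0, 0, 0],
)

```text
time_s: 24.5
eef_pos: [0.5233, 0.2181, 0.2241]
eef_rot: [-0.0, 0.99, 0.143, 0.001]
wrist_force: [-5.2, -2.1, 11.8]
opening: 0.312
grasp_force: 61.2
```

Call:
play_rows(
  xyz=[
    [0, 0, 0.5],
    [0, 0, 1],
    [0, 0, 1],
    [0, 0, 1.5],
    [0, 0, 1.5],
    [0, 0, 2],
    [0, 0, 2],
    [0, 0, 2],
    [0, 0, 2],
    [0, 0, 2],
  ],
  rot=[
    [0, 0, 0],
    [0, 0, 0],
    [0, 0, 0],
    [0, 0, 0],
    [0, 0, 0],
    [0, 0, 0],
    [0, 0, 0],
    [0, 0, 0],
    [0, 0, 0],
    [0, 0, 0],
  ],
  grip=[0, 0, 0, 0, 0, 0, 0, 0, 0, 0],
)

```text
time_s: 25.75
eef_pos: [0.5234, 0.2181, 0.2241]
eef_rot: [0.0, 0.99, 0.143, 0.001]
wrist_force: [-10.4, -3.2, 21.2]
opening: 0.317
grasp_force: 62.1
```

Call:
play_rows(
  xyz=[
    [0, 0, -0.5],
    [0, 0, -1],
    [0, 0, -1.5],
    [0, 0, -1.5],
    [0, 0, -1.5],
    [0, 0, -1.5],
    [0, 0, -1.5],
    [0, 0, -1.5],
    [0, 0, -1.5],
    [0, 0, -1.5],
  ],
  rot=[
    [0, 0, 0],
    [0, 0, 0],
    [0, 0, 0],
    [0, 0, 0],
    [0, 0, 0],
    [0, 0, 0],
    [0, 0, 0],
    [0, 0, 0],
    [0, 0, 0],
    [0, 0, 0],
  ],
  grip=[0, 0, 0, 0, 0, 0, 0, 0, 0, 0],
)

```text
time_s: 27.0
eef_pos: [0.5233, 0.2181, 0.2241]
eef_rot: [-0.0, 0.99, 0.143, 0.001]
wrist_force: [-7.1, -2.0, 13.2]
opening: 0.311
grasp_force: 61.8
```

Run:
```python
from h import *
T,o=tool(); print(o['eef_pos'],o['wrist_force'],o['torque'])
w=cam('wrist'); P=cloud(w); ok=w['depth']>.05; Q=((P.reshape(-1,3)-T[:3,3])@T[:3,:3]).reshape(P.shape)*1000
k=ok&(abs(Q[...,1])<19)&(Q[...,0]>15.5)&(Q[...,0]<19.5)&(Q[...,2]>15)&(Q[...,2]<45)
z=P[k][:,2]*1000; print(k.sum(),np.histogram(z,bins=np.arange(180,206,2)))
k2=k&(abs(Q[...,0]-17.5)<2); 
for y0 in (-12,-6,0,6,12):
    j=k&(abs(Q[...,1]-y0)<3); print(y0,j.sum(),np.median(P[j][:,2]))
k=ok&(abs(Q[...,1])<16)&(Q[...,0]>15)&(Q[...,0]<30)&(P[...,2]>.18)
print('x max of collar',np.percentile(Q[k&(P[...,2]>.188)][:,0],[50,98]))
```

```text
[0.52330554 0.2181157  0.22410486] [-7.05190645 -2.02472839 13.1544865 ] [-0.31001183  1.3713219  -0.0615185 ]
654 (array([  0,  23, 147,  27,  12,  19,  53, 366,   7,   0,   0,   0]), array([180, 182, 184, 186, 188, 190, 192, 194, 196, 198, 200, 202, 204]))
-12 123 0.1941218751644547
-6 97 0.19494646079720085
0 88 0.19492473479422112
6 100 0.1948853520122987
12 133 0.19195016839459456
x max of collar [17.93276707 21.3036687 ]
```

Call:
play_rows(
  xyz=[
    [0, 0, -0.5],
    [0, 0, -1],
    [0, 0, -1.5],
    [0, 0, -2],
    [0, 0, -2],
    [0, 0, -2],
    [0, 0, -2],
    [0, 0, -2],
    [0, 0, -2],
    [0, 0, -2],
  ],
  rot=[
    [0, 0, 0],
    [0, 0, 0],
    [0, 0, 0],
    [0, 0, 0],
    [0, 0, 0],
    [0, 0, 0],
    [0, 0, 0],
    [0, 0, 0],
    [0, 0, 0],
    [0, 0, 0],
  ],
  grip=[0, 0, 0, 0, 0, 0, 0, 0, 0, 0],
)

```text
time_s: 28.3
eef_pos: [0.5232, 0.2181, 0.2242]
eef_rot: [-0.0, 0.99, 0.143, 0.0]
wrist_force: [-4.0, -0.9, 6.7]
opening: 0.312
grasp_force: 61.0
```

Call:
play_rows(
  xyz=[
    [0, 0, -0.5],
    [0, 0, -1],
    [0, 0, -1.5],
    [0, 0, -1.5],
    [0, 0, -1.5],
    [0, 0, -1.5],
    [0, 0, -1.5],
    [0, 0, -1.5],
    [0, 0, -1.5],
    [0, 0, -1.5],
  ],
  rot=[
    [0, 0, 0],
    [0, 0, 0],
    [0, 0, 0],
    [0, 0, 0],
    [0, 0, 0],
    [0, 0, 0],
    [0, 0, 0],
    [0, 0, 0],
    [0, 0, 0],
    [0, 0, 0],
  ],
  grip=[0, 0, 0, 0, 0.33, 0.36, 0.4, 0.5, 0.6, 0.6],
)

```text
time_s: 29.55
eef_pos: [0.5231, 0.2181, 0.225]
eef_rot: [-0.0, 0.99, 0.143, 0.0]
wrist_force: [0.4, -0.1, -0.7]
opening: 0.6
grasp_force: 0.0
```

Call:
play_rows(
  xyz=[
    [0, 0, 0],
    [0, 0, 0],
    [0, 0, -4],
    [0, 0, -10],
    [0, 0, -20],
    [0, 0, -35],
    [0, 0, -55],
    [0, 0, -80],
    [0, 0, -105],
    [0, 0, -120],
  ],
  rot=[
    [0, 0, 0],
    [0, 0, 0],
    [0, 0, 0],
    [0, 0, 0],
    [0, 0, 0],
    [0, 0, 0],
    [0, 0, 0],
    [0, 0, 0],
    [0, 0, 0],
    [0, 0, 0],
  ],
  grip=[0.6, 0.6, 0.6, 0.6, 0.6, 0.6, 0.6, 0.6, 0.6, 0.6],
)

```text
time_s: 30.8
eef_pos: [0.5236, 0.2181, 0.3475]
eef_rot: [-0.0, 0.99, 0.143, 0.002]
wrist_force: [0.0, -0.4, 0.1]
opening: 0.599
grasp_force: 0.0
```

Call:
play_rows(
  xyz=[
    [-12, 0, 0],
    [-30, 0, 0],
    [-50, 0, 0],
    [-60, 0, 0],
    [-60, 0, 0],
    [-60, 0, 0],
    [-60, 0, 0],
    [-60, 0, 0],
    [-60, 0, 0],
    [-60, 0, 0],
  ],
  rot=[
    [0, 0, 0],
    [0, 0, 0],
    [0, 0, 0],
    [0, 0, 0],
    [0, 0, 0],
    [0, 0, 0],
    [0, 0, 0],
    [0, 0, 0],
    [0, 0, 0],
    [0, 0, 0],
  ],
  grip=[0.6, 0.6, 0.6, 0.6, 0.6, 0.6, 0.6, 0.6, 0.6, 0.6],
)

```text
time_s: 32.05
eef_pos: [0.4656, 0.2011, 0.3449]
eef_rot: [-0.0, 0.99, 0.143, 0.0]
wrist_force: [1.0, -0.7, 0.2]
opening: 0.597
grasp_force: 0.0
```

Run:
```python
from h import *
T,o=tool(); print(o['eef_pos'],o['wrist_force'])
w=cam('wrist'); s=cam('scene'); b=cv2.resize(s['color'][170:290,305:465,::-1],(400,300),interpolation=cv2.INTER_CUBIC); a=cv2.resize(w['color'][...,::-1],(400,300)); cv2.imwrite('pics/f3.png',np.hstack([a,b]))
p=np.load('fork.npz'); d=p['d']; n=np.array([-d[1],d[0]]); P=cloud(w); ok=w['depth']>.05
S=(P[...,:2]-p['f'])@d*1000; Y=(P[...,:2]-p['f'])@n*1000; hsv=cv2.cvtColor(w['color'],cv2.COLOR_RGB2HSV)
t=ok&(abs(hsv[...,0].astype(int)-92)<10)&(hsv[...,1]>120)&(np.hypot(S,Y)<40)
for z in (.205,.215,.225,.235,.244):
    k=t&(abs(P[...,2]-z)<.004)
    if k.sum()>5: print(z,k.sum(),'S',np.percentile(S[k],[2,98]).round(1),'Y',np.percentile(Y[k],[2,98]).round(1))
k=ok&(np.hypot(S,Y)>15)&(np.hypot(S,Y)<20)&(P[...,2]>.188)&(P[...,2]<.2)
for q in ((S>8),(S<-8),(Y>8),(Y<-8)):
    if (k&q).sum()>5: print((k&q).sum(),np.median(P[k&q][:,2]))
```

```text
[0.46557018 0.20105699 0.34486464] [ 0.96360478 -0.68593957  0.17301782]
0.244 195 S [-13.9  12.1] Y [-13.3  12.7]
336 0.19491711567805015
45 0.19487239078755414
217 0.19494521307991097
221 0.1949500339625968
```

View pics/f3.png

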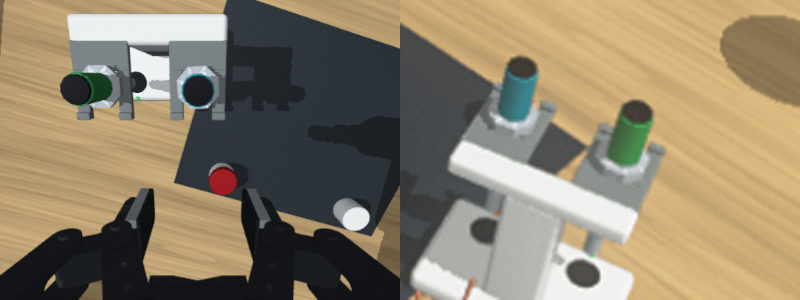

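The teal-tailed handpiece hangs upright in the free fork. Its collar top reads 0.195 m on all sides, so it lies flat, and it sits within about 1 mm of the fork's seat point. The gripper is clear.

```bash
python3 -c "
from bench import ctrl; print(ctrl.hand_in())"
```

```text
the job is handed in; nothing more can be done
None
```

The teal-tailed handpiece was rested in the grey cradle, taken again by its tail, and now hangs upright by its collar, flat on both prongs of the free fork; the gripper is clear and the job was handed in at about 32 s.

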